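Level the cup shelf on the coffee counter

ROBOT

A 6-joint arm with a two-finger parallel gripper is mounted at the origin on the work surface. World frame = base frame: x ahead of the robot, y to its left, z up, the work surface at z = 0. Lengths are in mm, angles in rad, forces in N, time in s.
With the tool pointing down it reaches from about 350 to 875 mm from the base axis. Payload 4.2 kg.
Tool frame: the origin (TCP) lies on the mounting face of the last link; the fingertips stand 173 mm ahead of it and the grasp point (between the pads) lies 155 mm ahead of it; z points along the fingers, y is the direction in which the jaws open and shut (so a half turn about z gives the same grasp; the last joint's range is limited). The gripper opens to 85 mm and grips with 20 to 120 N. Pads are 22 mm wide; open, the fingers measure 114 mm over their backs; the gripper's body (76 mm by 85 mm) begins 54 mm behind the grasp point. The pads swing forward as they close: fully open they stand 13 mm farther back than shut.
Start: joints at [1.429, 0.385, 0.008, 0, -1.194, -0.259], TCP at [243.814, 575.461, 404.712] pointing down, gripper open.
Joint ranges: [-3.14, 3.14], [-1.21, 2.06], [-1.07, 1.41], [-3.16, 2.05], [-2.99, -0.16], [-3.1, 3.1]. Speed limits (rad/s): [2.79, 2.79, 3.14, 3.14, 3.14, 3.14].

INTERFACE

Orientations are given as a unit quaternion [x, y, z, w].
In Python, from bench import arm gives the robot as it stands. The module is installed in compiled form; this text tells all that it offers.
- The arm moves only by the tool play_rows, never from a script. Its argument "moves" is a list of rows, each a list of 3 entries, a list of its own where there are three numbers: the shift along the world's x, y, z in units of 30 cm (1.0 is 30 cm), then the turn about the world's z in units of 30 degrees (1.0 is 30 degrees), then the gripper's target within -1 to 1 (shut at 1, half-way at 0, fully open at -1). In form: [[[x, y, z], turn, jaw], ...]. A call has 1 to 12 rows; each row is the pose to reach, as a shift and turn from the pose measured when the call began; what a row does not reach only later rows make up. A row lasts 1/8 s, in which the tool goes at most 62.5 mm and 10.7 degrees, less where a joint would pass 70% of its speed; a pose out of reach is approached as far as the arm can. A call with a number of a shift or a turn outside -1 to 1 is refused whole. A call with a gripper value outside its range is refused whole. The fingers move at their own pace and stop on an object; the grip force is fixed at half the most. Time passes only in rows, so rows that repeat a pose let the fingers close. It gives the time, the measured TCP pose, the force and the opening at its end, in the units of the state.
- arm.read_state(): the state, without advancing time (a new reading comes with each control period).
- arm.get_image(name): name is "scene" or "side" or "wrist"; returns a dict with "pixels" (384x512x3 uint8, red, green, blue), "vfov" (degrees; the focal length in pixels is half the picture's height over the tangent of half this angle, whatever the lens; pixels are square), "cx", "cy" (the principal point, pixels), "xyz" and "rotation" of the camera in the world. Camera axes: x right, y up, looking along -z (the intrinsics and any distortion apply to the point x, -y, -z); pixel columns grow to the right and rows downward; lengths in mm; the calibration is good to about 2 mm. A picture is of the moment at which its call begins. There is no depth.
- arm.job_done(): hands the job in, once; it reports no verdict.
Trained networks look in a picture, given as the dict that the camera call returned (one of the last four; its "shot" number tells which), for a name from the list of things; names that differ only in an ending like _2 or _b are one class to them, and where a whole thing is asked for, a point or a joint stands for the part that bears it (a point fixed in the world has none). Each returns a list of dicts, best first, with "conf" (0 to 1); they miss things now and then, are a little off and sometimes report something else, mostly with a low value. They report only what shows in the picture. A call takes as long as a camera call.
- arm.look_for(name, picture): "centre" ([x, y, z] in mm, in world coordinates, good to about 4 mm: the middle of the surface that is visible of it).
The state is a dict: "clock": time; "joints": joint angles; "joint_vel": joint speeds; "joint_efforts": joint torques, N m; "position": TCP position; "ee_rot": TCP orientation; "contact_force": force on the tool from outside, world axes, zero at the start; "wrist_torque": the same for the moment, N m; "gripper_width": finger opening in mm.
Only numpy, scipy, OpenCV 4.12 (cv2) and the standard library are available. Lean on these libraries where they do the work, as an engineer would, in place of code of your own. Each camera call takes 0.05 s, during which the arm holds its last target.

TASK

Stand the spirit level on the small aluminium cup shelf, in the middle and along its length, and press it down until the sprung shelf bottoms out, so that the bubble reads true. Then turn the knob of the shelf's levelling foot until the shelf, when pressed down, is level, and press the spirit level down on the bottomed shelf again: finish while still pressing it like that, bubble between its two lines. Leave the cups and other things on the counter where they are.

Things in the scene. Friction and masses are not known exactly. Their poses are not given: they have to be found in the camera images.
- level: Spirit level: plain aluminium bar 180 long (its x) x 30 wide (its y) x 40 high (z) mm with black ends, about 0.25 kg, standing on the counter to the robot's left with its vial up. Origin: centre of its underside. In the middle 70 mm of its top is a flat olive-green vial along x with a pale bubble 14 mm long and two black lines 21 mm apart; the solid metal either side of the vial may be pressed. It may be laid either way round.
- level_base (a point): Centre of the spirit level's underside, axes as the level's.
- bubble (a joint): Bubble of the spirit level, as an angle in rad: 0 = centred, positive = bubble shifted towards the level's +x end. The bubble goes to the higher end, so the value is the angle by which the level's +x end is higher (up to 0.1, the ends of the vial); 250 mm of shift per rad, so the bubble is between its lines within 0.014 rad. It settles in about 1 s.
- stand: Fixed dark steel stand of the shelf, 350 x 130 mm, to the robot's right or ahead. Origin on the counter under the centre of the shelf plate; its x axis is the shelf's length and points to the end with the levelling foot (leftwards as the robot sees it), z up.
- shelf_mid (a point): Centre of the top face of the shelf plate (aluminium, 260 mm along x x 150 mm along y, 6 mm thick, about 75 mm above the counter), x towards the levelling foot. A 14 mm lip runs along the end away from the foot. The plate tips about a hinge 140 mm from this point on the -x side, 17 mm below the top face, parallel to its y.
- shelf (a joint): Sprung travel of the shelf plate on its hinge, rad: 0 = floating up on its springs, 0.03 = pressed fully down (about 6 mm down at 190 mm from the hinge; bottomed counts from 0.026). With the level standing on it about 9 N on the plate's centre or 6 N 60 mm nearer to the foot bottoms it; it rises again when let go. Pressing it down lowers the foot end by 0.03 rad.
- foot (a joint): Turn of the levelling foot's knob, rad, 0 at the start, range -0.3 to 1.95; positive = clockwise seen from above, which raises the foot end of the shelf by 0.05 rad of lean per rad of turn. Stiff (0.25 N m) and stays where left, also under the press. The stand is out of true by an unknown amount: pressed down, the shelf starts with its foot end 0.03 to 0.07 rad too low.
- foot_grip (a point): On the axis of the foot's knob, a round black lobed knob 48 mm across and 26 mm high, upright axis, at the foot end 170 mm from the plate's centre; this point is at half its height (about 92 mm above the counter), the knob reaches 13 mm above and below it. It is 310 mm from the hinge, so it rises about 15.5 mm per rad of turn. Free on both y sides for fingers.
- espresso_cup: White espresso cup, 68 mm across, 55 high, bystander; origin under its centre.
- tamper: Steel coffee tamper standing on its 56 mm base, 88 high, bystander; origin under its centre.
- milk_jug: Steel milk jug with handle, 84 mm across, 100 high, bystander; origin under its centre.
- glass: Water glass, 64 mm across, 85 high, bystander; origin under its centre.
- mug: White mug with handle, 84 mm across, 90 high, bystander; origin under its centre.
- jar: Brown glass jar with steel cap, 76 mm across, 100 high, bystander; origin under its centre.
- bowl: Blue ceramic bowl, 110 mm across, 50 high, bystander; origin under its centre.

How it is judged (in metres and radians):
On the way, in this order (a step that is already met when the one before it is completed fails the run):
1. the spirit level stands on the shelf and is pressed down until the shelf bottoms (x of level_base in the frame of shelf_mid between -0.045 and 0.045 m and y of level_base in the frame of shelf_mid between -0.045 and 0.045 m and z of level_base in the frame of shelf_mid between -0.006 and 0.006 m and angle between the x axis of level_base and the x axis of shelf_mid, either way round below 0.2 rad and value of joint shelf above 0.026 rad and contact force between the fingers and level above 3 N and contact force between level and shelf above 4 N and contact force between the arm and shelf below 1 N), for 0.3 s.
2. the foot is turned: the fingers are off the level and on the knob (x of level_base in the frame of shelf_mid between -0.045 and 0.045 m and y of level_base in the frame of shelf_mid between -0.045 and 0.045 m and z of level_base in the frame of shelf_mid between -0.006 and 0.006 m and angle between the x axis of level_base and the x axis of shelf_mid, either way round below 0.2 rad and contact force between the fingers and level below 0.5 N and contact force between the fingers and foot above 2 N and value of joint foot above 0.25 rad), for 0.1 s.
At the end, for the whole second after the job is handed in: Fingers still press the level (over 3 N; over 4 N between level and shelf), touching neither shelf nor knob; shelf joint over 0.026, shelf level within 0.016 rad, bubble within 0.014 rad; level still, flat on the plate, within 45 mm of its middle and 0.2 rad of its length (all of step 1 and value of joint bubble between -0.014 and 0.014 rad and angle between shelf_mid's own z axis and vertical below 0.016 rad and contact force between the arm and foot below 0.5 N and linear speed of level below 0.02 m/s); the arm keeps its last pose, push and grip.
It fails at once if a bystander is moved more than 30 mm (distance of any of espresso_cup, tamper, milk_jug, glass, mug, jar, bowl from where it was at the start of the episode above 0.03 m).
It also fails if it takes over 67 s, if anything falls off the work surface, if the arm or the gripper's body presses on something with over 40 N, if the wrist force passes 120 N, or if a joint passes its speed limit or range.

## Working session

There is one attempt and no reset: what is moved stays moved. The work goes in short steps, Python scripts to look and compute and a tool call to move; the robot and the scene stay as the last step left them, time stands still between calls to the robot, and variables do not carry over. Pictures are saved under pics/ and viewed, and the job is handed in when it is done.

Besides the shell and the picture viewer there is one more tool, called after ">>>" as a command line: name --argument value ..., lists and objects as JSON in quotes. play_rows: Moves the arm, as the interface text tells. Shifts and turns lie within -1 to 1; 1 stands for 30 cm of shift or 30 degrees of turn. Its arguments: {"type":"object","properties":{"moves":{"type":"array"}},"required":["moves"]}

```bash
mkdir -p pics; ls; cat > h.py <<'E'
import numpy as np, cv2
from bench import arm
def shot(n,f):
    p=arm.get_image(n); cv2.imwrite('pics/'+f,np.ascontiguousarray(p['pixels'][:,:,::-1])); return p
def proj(p,P):
    P=np.atleast_2d(np.array(P,float)); R=np.array(p['rotation']); 
    if R.shape!=(3,3):
        from scipy.spatial.transform import Rotation as Ro
        R=Ro.from_quat(R).as_matrix()
    c=(P-np.array(p['xyz']))@R
    f=192/np.tan(np.radians(p['vfov'])/2)
    return np.c_[p['cx']+f*c[:,0]/-c[:,2],p['cy']-f*c[:,1]/-c[:,2]]
def unproj(p,uv,z):
    uv=np.atleast_2d(np.array(uv,float)); R=np.array(p['rotation'])
    if R.shape!=(3,3):
        from scipy.spatial.transform import Rotation as Ro
        R=Ro.from_quat(R).as_matrix()
    f=192/np.tan(np.radians(p['vfov'])/2)
    d=np.c_[(uv[:,0]-p['cx'])/f,-(uv[:,1]-p['cy'])/f,-np.ones(len(uv))]@R.T
    o=np.array(p['xyz']); t=(z-o[2])/d[:,2]
    return o+d*t[:,None]
E
python3 - <<'E'
from h import *
s=arm.read_state(); print(s)
for n in ['scene','side','wrist']:
    p=shot(n,n+'0.png'); print(n,{k:v for k,v in p.items() if k!='pixels'})
    for o in ['level','stand','shelf_mid','foot_grip','espresso_cup','tamper','milk_jug','glass','mug','jar','bowl']:
        r=arm.look_for(o,p); print(o,[(np.round(x['centre'],0),round(x['conf'],2)) for x in r[:2]])
E
```

```text
pics
{'clock': 0.0, 'joints': array([ 1.42858202e+00,  3.85548284e-01,  6.58871055e-03, -4.70965519e-04,
       -1.19400598e+00, -2.58585913e-01]), 'joint_vel': array([-0.00072709, -0.00073916, -0.00151935, -0.00085896, -0.00042261,
       -0.00063101]), 'joint_efforts': array([ 4.51641881e-04, -3.92283475e+01,  1.88396412e+01,  4.18599218e+00,
       -4.62396769e-03, -6.17328780e-06]), 'position': array([243.74333757, 575.27681454, 403.61579628]), 'ee_rot': array([ 9.79969112e-01, -1.99146469e-01, -1.55425659e-04,  1.09550710e-03]), 'contact_force': array([ 0.28368817,  0.93932108, -1.25452004]), 'wrist_torque': array([ 0.00284531, -0.01752191,  0.04145378]), 'gripper_width': 85.48803960611225}
scene {'vfov': 42.600887181512995, 'cx': 258.4701428029253, 'cy': 197.34122109474185, 'xyz': array([1258.45429236, -584.12103707, 1211.75624683]), 'rotation': array([0.26543169, 0.13382797, 0.44997233, 0.84211697]), 'shot': 1}
level [(array([533., 300.,  38.]), 0.6)]
stand []
shelf_mid [(array([ 517., -176.,   74.]), 0.93)]
foot_grip [(array([751.,   7.,  58.]), 0.72), (array([366., 160.,  40
[... 822 characters left out ...]
ay([364., 158.,  35.]), 0.81)]
tamper [(array([697., 159.,  20.]), 0.76), (array([514., 294.,  38.]), 0.62)]
milk_jug [(array([716., 319.,  67.]), 0.86), (array([ 596., -525.,   79.]), 0.31)]
glass [(array([744.,  -5.,  53.]), 0.96), (array([697., 160.,  22.]), 0.4)]
mug [(array([ 777., -172.,   53.]), 0.85)]
jar []
bowl [(array([ 406., -444.,   24.]), 0.87)]
wrist {'vfov': 71.5436453930702, 'cx': 254.55411672010533, 'cy': 190.3623809412267, 'xyz': array([304.55287974, 550.25033176, 374.51661886]), 'rotation': array([ 0.07153128, -0.10795047,  0.82680738, -0.54737512]), 'shot': 3}
level []
stand []
shelf_mid []
foot_grip []
espresso_cup []
tamper []
milk_jug []
glass []
mug []
jar []
bowl []
```

View pics/scene0.png

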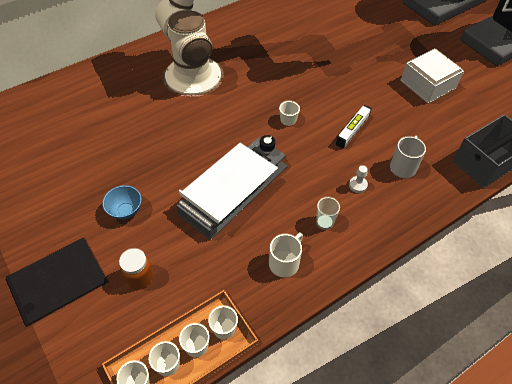

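View pics/side0.png

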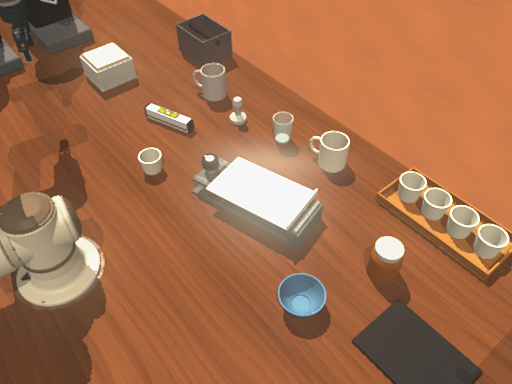

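View pics/wrist0.png

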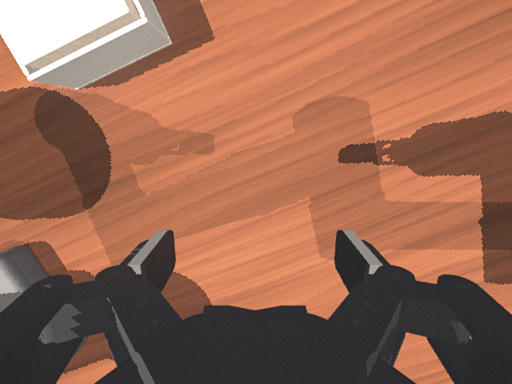

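```bash
python3 - <<'E'
import cv2,numpy as np
a=cv2.imread('pics/scene0.png');b=cv2.imread('pics/side0.png')
def c(i,x0,y0,w,h,W,H): return cv2.resize(i[y0:y0+h,x0:x0+w],(W,H),interpolation=cv2.INTER_CUBIC)
# level
cv2.imwrite('pics/lv.png',np.hstack([c(a,325,95,50,60,400,480),c(b,135,95,65,60,400,369) if 0 else c(b,140,95,60,72,400,480)]))
cv2.imwrite('pics/sh.png',np.vstack([c(a,170,125,130,115,650,575)]))
cv2.imwrite('pics/sh2.png',np.vstack([c(b,185,140,145,110,725,550)]))
E
```

```text
(no output)
```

View pics/lv.png

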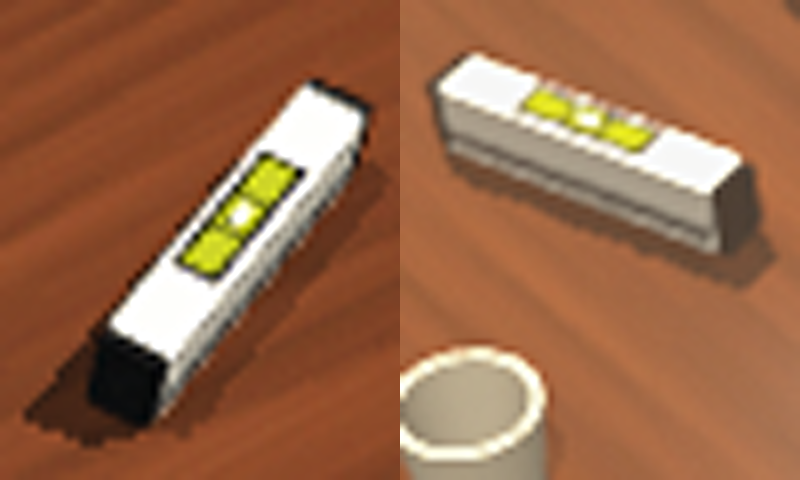

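View pics/sh.png

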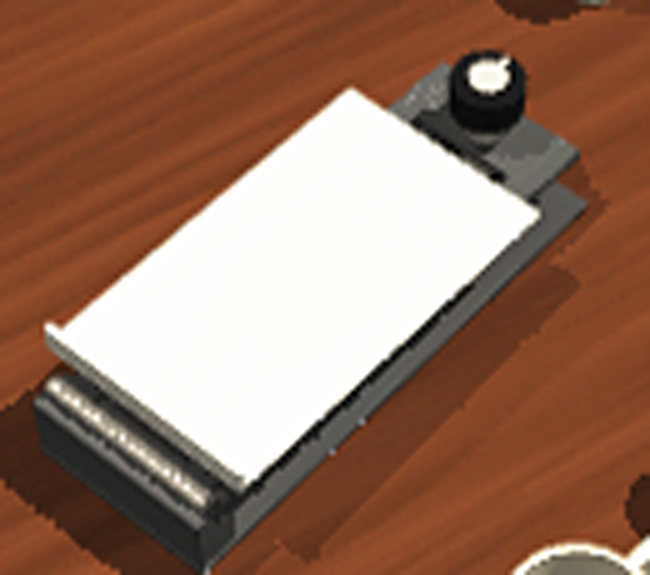

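View pics/sh2.png

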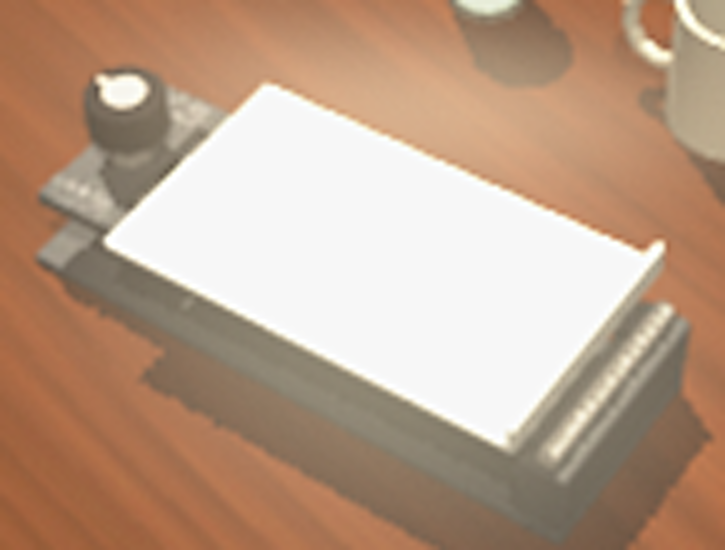

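```bash
cat > tri.py <<'E'
from h import *
from scipy.spatial.transform import Rotation as Ro
def PM(p):
    R=Ro.from_quat(p['rotation']).as_matrix(); f=192/np.tan(np.radians(p['vfov'])/2)
    K=np.array([[f,0,p['cx']],[0,f,p['cy']],[0,0,1]]); E=np.diag([1,-1,-1])@R.T
    return K@np.c_[E,-E@np.array(p['xyz'])]
def tri(p,q,a,b):
    X=cv2.triangulatePoints(PM(p),PM(q),np.array(a,float).T,np.array(b,float).T); X=(X[:3]/X[3]).T
    e=[np.abs(proj(p,X)-a).max(1),np.abs(proj(q,X)-b).max(1)]
    return X,np.max(e,0)
E
python3 - <<'E'
from tri import *
p=arm.get_image('scene');q=arm.get_image('side')
print(arm.look_for('foot_grip',p)[:2],arm.look_for('level_base',q)[:1])
S=lambda l:np.array(l)/8+[325,95]
T=lambda l:(np.array(l)-[400,0])/(400/60)+[140,95]
a=S([[262,155],[305,172],[215,280],[178,262],[240,217]])
# side order: match: scene far end (+x?) 
b=T([[540,90],[520,110],[640,152],[658,128],[589,120]])
for perm in ([0,1,2,3,4],[1,0,3,2,4],[2,3,0,1,4],[3,2,1,0,4]):
    X,e=tri(p,q,a,b[perm]); print(perm,X.round(0).tolist(),e.round(1))
print(unproj(p,a,40).round(0)); print(unproj(q,b,40).round(0))
a=np.array([[350,88],[540,213],[490,78]])/5+[170,125]
b=np.array([[107,240],[265,85],[124,92]])/5+[185,140]
X,e=tri(p,q,a,b);print(X.round(1),e)
a=np.array([[48,325],[243,485]])/5+[170,125]
b=np.array([[505,445],[660,245]])/5+[185,140]
X,e=tri(p,q,a,b);print(X.round(1),e)
E
```

```text
[{'centre': [477.8, -5.9, 93.3], 'conf': 0.72}] [{'centre': [520.8, 296.3, 30.5], 'conf': 0.64}]
[0, 1, 2, 3, 4] [[511.0, 328.0, 53.0], [511.0, 357.0, 25.0], [537.0, 287.0, 27.0], [538.0, 262.0, 55.0], [524.0, 308.0, 40.0]] [0.3 0.1 0.1 0.6 0.2]
[1, 0, 3, 2, 4] [[503.0, 338.0, 40.0], [519.0, 347.0, 39.0], [545.0, 278.0, 42.0], [530.0, 271.0, 40.0], [524.0, 308.0, 40.0]] [0.1 0.  0.5 0.2 0.2]
[2, 3, 0, 1, 4] [[529.0, 299.0, 53.0], [545.0, 308.0, 53.0], [522.0, 316.0, 29.0], [507.0, 310.0, 29.0], [524.0, 308.0, 40.0]] [6.9 6.7 7.1 7.  0.2]
[3, 2, 1, 0, 4] [[537.0, 290.0, 67.0], [537.0, 317.0, 39.0], [514.0, 326.0, 15.0], [515.0, 300.0, 43.0], [524.0, 308.0, 40.0]] [6.4 7.1 7.  7.2 0.2]
[[503. 338.  40.]
 [520. 346.  40.]
 [546. 277.  40.]
 [530. 271.  40.]
 [525. 307.  40.]]
[[519. 346.  40.]
 [503. 339.  40.]
 [530. 273.  40.]
 [547. 283.  40.]
 [525. 310.  40.]]
[[413.  -62.9  66.9]
 [554.5 -20.6  64.3]
 [472.4  -0.6  94.3]] [0.13065769 0.11436304 0.24274494]
[[ 477.1 -307.3   79.2]
 [ 627.5 -267.7   81.3]] [0.47035988 0.8422937 ]
```

>>> play_rows --moves '[[[0.2,-0.19,-0.05],-0.35,-1],[[0.4,-0.38,-0.1],-0.7,-1],[[0.6,-0.57,-0.2],-1,-1],[[0.8,-0.76,-0.25],-1,-1],[[0.937,-0.89,-0.3],-1,-1],[[0.937,-0.89,-0.3],-1,-1],[[0.937,-0.89,-0.3],-1,-1]]'

```text
clock: 2.88
position: [526.7, 305.8, 313.5]
ee_rot: [0.894, -0.448, -0.0, 0.001]
contact_force: [-0.0, 1.1, -0.7]
gripper_width: 85.3
```

```bash
python3 - <<'E'
from h import *
p=shot('wrist','w1.png'); s=arm.read_state(); print(s['clock'],s['position'],s['ee_rot'],s['joints'],p['xyz'],p['rotation'])
print(arm.look_for('level',p)[:2], proj(p,[[525,308,40]]))
E
```

```text
2.925 [527.45975706 305.05167688 313.00096112] [ 8.94035177e-01 -4.47994756e-01 -2.51554822e-04  1.31820751e-03] [ 7.89777164e-01  4.35567189e-01 -1.56822271e-01  4.12031966e-04
 -9.81068962e-01 -1.48253668e-01] [566.47585609 253.85548176 283.3159893 ] [ 0.04153906 -0.1225476   0.9409186  -0.31293573]
[{'centre': [525.6, 301.3, 41.6], 'conf': 0.77}] [[254.99169585 194.03089857]]
```

View pics/w1.png

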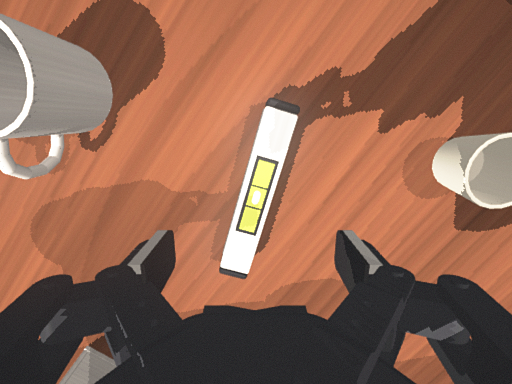

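```bash
python3 - <<'E'
from h import *
p=arm.get_image('wrist')
X=unproj(p,[[260,156],[277.5,160],[255,235],[237,231],[268,105],[297,112],[245,273],[221,268]],40); print(X.round(1)); 
m=X[:4].mean(0); d=(X[0]+X[1]-X[2]-X[3]); print(m,np.degrees(np.arctan2(d[1],d[0])))
d=(X[4]+X[5]-X[6]-X[7]); print(X[4:].mean(0),np.degrees(np.arctan2(d[1],d[0])))
from scipy.spatial.transform import Rotation as Ro
R=Ro.from_quat(arm.read_state()['ee_rot']).as_matrix(); print(R.round(3),np.degrees(np.arctan2(R[1,1],R[0,1])))
E
```

```text
[[542.6 276.9  40. ]
 [527.6 270.2  40. ]
 [499.5 342.2  40. ]
 [516.2 349.4  40. ]
 [563.8 237.3  40. ]
 [539.9 226.7  40. ]
 [482.3 382.3  40. ]
 [505.5 392.3  40. ]]
[521.47450813 309.69128294  40.        ] -69.33700029931616
[522.88891568 309.6572514   40.        ] -69.52912895575092
[[ 0.6   -0.8   -0.001]
 [-0.8   -0.6   -0.001]
 [ 0.     0.001 -1.   ]] -143.1025485583428
```

>>> play_rows --moves '[[[-0.017,0.015,-0.05],-0.3,-1],[[-0.017,0.015,-0.15],-0.543,-1],[[-0.017,0.015,-0.28],-0.543,-1],[[-0.017,0.015,-0.4],-0.543,-1],[[-0.017,0.015,-0.433],-0.543,-1],[[-0.017,0.015,-0.433],-0.543,-1],[[-0.017,0.015,-0.433],-0.543,1],[[-0.017,0.015,-0.433],-0.543,1],[[-0.017,0.015,-0.433],-0.543,1],[[-0.017,0.015,-0.433],-0.543,1],[[-0.017,0.015,-0.433],-0.543,1]]'

```text
clock: 4.4
position: [520.9, 312.3, 185.3]
ee_rot: [0.822, -0.569, 0.0, -0.001]
contact_force: [-1.1, 0.9, 5.6]
gripper_width: 29.4
```

```bash
python3 - <<'E'
from h import *
p=shot('wrist','w2.png'); s=arm.read_state(); print(s['clock'],s['position'],s['contact_force'],s['gripper_width'])
from scipy.spatial.transform import Rotation as Ro
R=Ro.from_quat(s['ee_rot']).as_matrix(); print(np.degrees(np.arctan2(R[1,0],R[0,0])))
E
```

```text
4.45 [520.93726204 312.33975104 185.34498536] [0.19675952 0.83846572 5.47477271] 29.38177995107115
-69.37341456218488
```

View pics/w2.png

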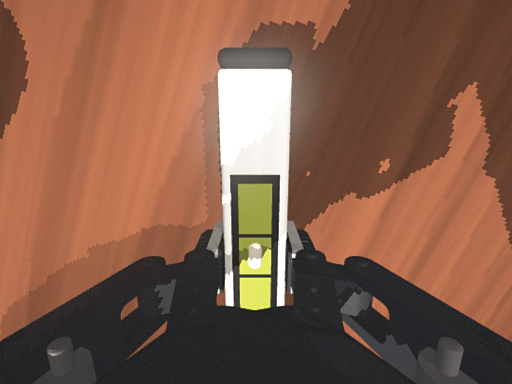

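>>> play_rows --moves '[[[0,0,0.15],0,1],[[0,0,0.35],0,1],[[0,-0.2,0.5],-0.1,1],[[0,-0.4,0.5],-0.16,1],[[0,-0.6,0.5],-0.16,1],[[0,-0.8,0.5],-0.16,1],[[0,-1,0.5],-0.16,1],[[0,-1,0.5],-0.16,1]]'

```text
clock: 5.45
position: [519.6, 8.4, 334.0]
ee_rot: [0.796, -0.606, -0.001, 0.001]
contact_force: [0.3, 0.3, -2.8]
gripper_width: 29.1
```

```bash
python3 - <<'E'
from h import *
p=shot('wrist','w3.png'); s=arm.read_state(); print(s['clock'],s['position'],s['contact_force'],s['gripper_width'])
from scipy.spatial.transform import Rotation as Ro
R=Ro.from_quat(s['ee_rot']).as_matrix(); print(np.degrees(np.arctan2(R[1,0],R[0,0])))
print(p['xyz'],proj(p,[[518.5,-166,70],[472,-1,94]]))
E
```

```text
5.5 [520.12739187  10.16185319 334.25220948] [ 0.0049881   0.27565932 -1.83418532] 28.77299714817445
-74.4321859306539
[537.6676431  -54.11414394 303.81263013] [[318.32568089 -22.90405855]
 [313.47256881 205.07488018]]
```

View pics/w3.png

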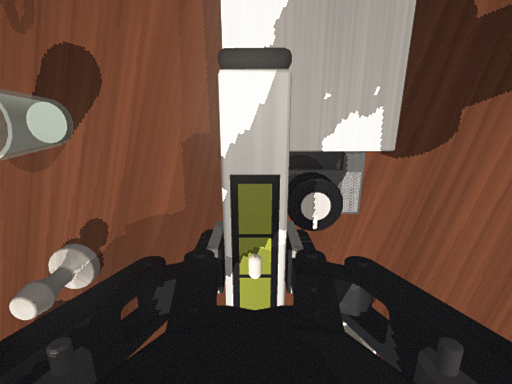

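>>> play_rows --moves '[[[0,-0.18,0],0,1],[[-0.01,-0.38,0],0,1],[[-0.01,-0.578,-0.02],0,1],[[-0.01,-0.578,-0.12],0,1],[[-0.01,-0.578,-0.2],0,1],[[-0.01,-0.578,-0.22],0,1],[[-0.01,-0.578,-0.22],0,1]]'

```text
clock: 6.38
position: [517.6, -162.5, 268.1]
ee_rot: [0.797, -0.604, -0.001, 0.001]
contact_force: [-0.2, 0.4, -2.5]
gripper_width: 28.9
```

```bash
python3 - <<'E'
from h import *
p=shot('wrist','w4.png'); q=shot('side','s4.png');s=arm.read_state(); print(s['clock'],s['position'],s['contact_force'],s['gripper_width'])
i=q['pixels'][120:270,170:370,::-1]; cv2.imwrite('pics/s4c.png',cv2.resize(i,(800,600)))
E
```

```text
6.475 [ 517.77966702 -162.66695711  269.1957537 ] [ 0.10915552 -0.68929194 -2.30863724] 29.155849010439443
```

View pics/w4.png

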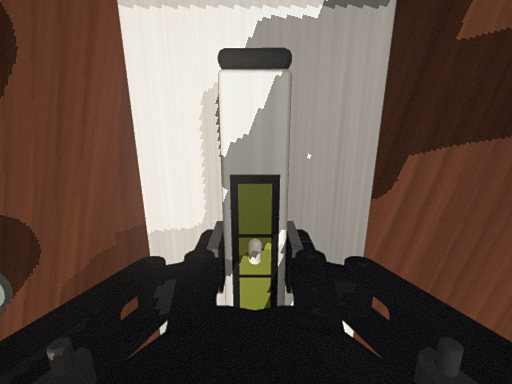

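View pics/s4c.png

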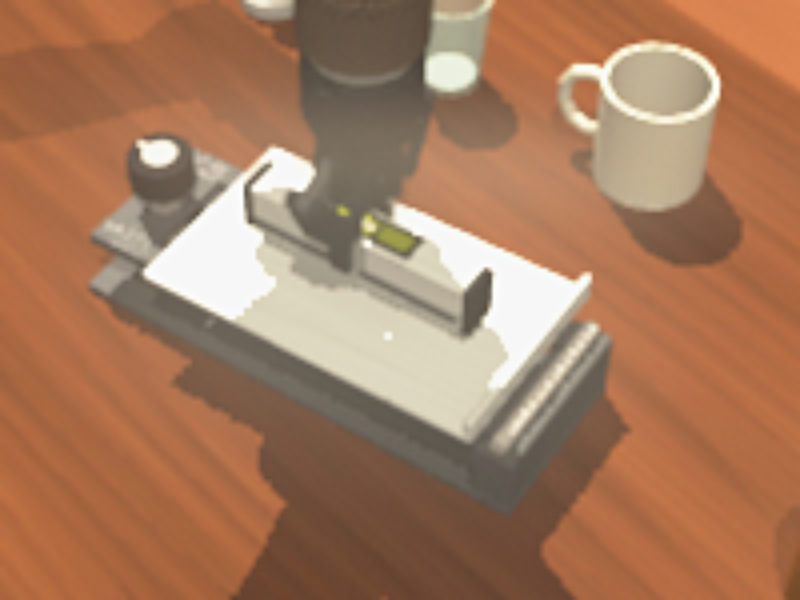

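>>> play_rows --moves '[[[0,0,-0.02],0,1],[[0,0,-0.035],0,1],[[0,0,-0.035],0,1],[[0,0,-0.035],0,1]]'

```text
clock: 6.98
position: [517.8, -162.7, 258.8]
ee_rot: [0.797, -0.604, -0.0, -0.0]
contact_force: [0.9, 0.3, -2.2]
gripper_width: 28.7
```

>>> play_rows --moves '[[[0,0,-0.01],0,1],[[0,0,-0.02],0,1],[[0,0,-0.02],0,1]]'

```text
clock: 7.35
position: [518.0, -162.0, 254.8]
ee_rot: [0.797, -0.604, 0.0, -0.0]
contact_force: [-4.3, 7.9, 10.7]
gripper_width: 29.2
```

>>> play_rows --moves '[[[0,0,0.01],0,0],[[0,0,0.01],0,-1],[[0,0,0.01],0,-1],[[0,0,0.1],0,-1],[[0,0,0.2],0,-1],[[-0.05,0.177,0.2],0,1],[[-0.05,0.177,0.2],0,1],[[-0.05,0.177,0.16],0,1],[[-0.05,0.177,0.14],0,1],[[-0.05,0.177,0.14],0,1],[[-0.05,0.177,0.14],0,1]]'

```text
clock: 8.72
position: [503.2, -109.4, 296.5]
ee_rot: [0.797, -0.604, 0.0, -0.0]
contact_force: [1.3, -0.2, 0.7]
gripper_width: -0.0
```

```bash
python3 - <<'E'
from h import *
p=shot('wrist','w5.png'); q=shot('side','s5.png');s=arm.read_state(); print(s['clock'],s['position'],s['contact_force'],s['gripper_width'])
i=q['pixels'][120:270,170:370,::-1]; cv2.imwrite('pics/s5c.png',cv2.resize(i,(800,600)))
E
```

```text
8.825 [ 503.16277526 -109.15903664  296.86981954] [-0.20631271  0.47863833  0.0063712 ] 0.09726697448530482
```

View pics/w5.png

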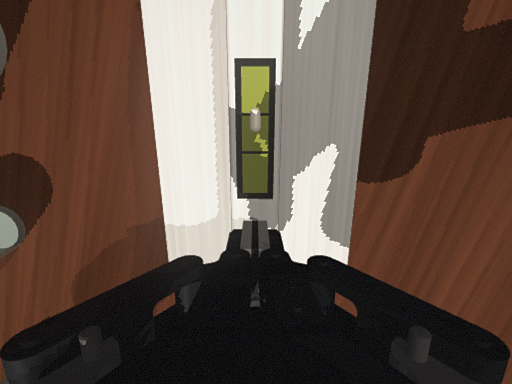

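View pics/s5c.png

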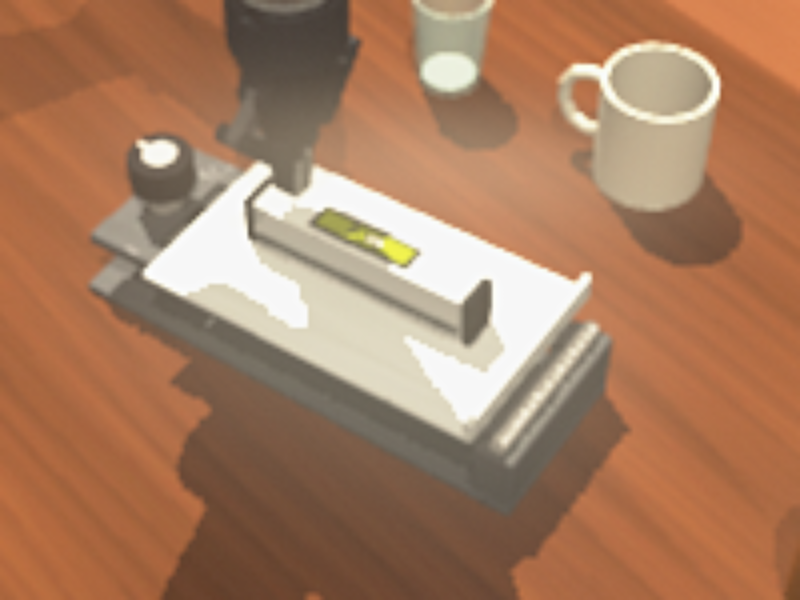

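>>> play_rows --moves '[[[0,0,-0.015],0,1],[[0,0,-0.03],0,1],[[0,0,-0.03],0,1]]'

```text
clock: 9.2
position: [503.0, -109.1, 287.3]
ee_rot: [0.797, -0.604, 0.0, -0.0]
contact_force: [-0.4, 0.7, 0.3]
gripper_width: 0.1
```

>>> play_rows --moves '[[[0,0,-0.01],0,1],[[0,0,-0.02],0,1],[[0,0,-0.02],0,1]]'

```text
clock: 9.57
position: [503.1, -108.9, 281.6]
ee_rot: [0.797, -0.604, 0.0, -0.0]
contact_force: [-2.2, 2.6, 4.0]
gripper_width: 0.4
```

>>> play_rows --moves '[[[0,0,-0.007],0,1],[[0,0,-0.014],0,1],[[0,0,-0.014],0,1]]'

```text
clock: 9.95
position: [503.0, -108.3, 277.9]
ee_rot: [0.797, -0.604, -0.0, -0.001]
contact_force: [-2.9, 5.3, 7.3]
gripper_width: 0.2
```

>>> play_rows --moves '[[[0,0,-0.006],0,1],[[0,0,-0.012],0,1],[[0,0,-0.012],0,1],[[0,0,-0.012],0,1]]'

```text
clock: 10.45
position: [502.9, -107.9, 275.9]
ee_rot: [0.797, -0.604, 0.0, -0.001]
contact_force: [-4.9, 6.3, 11.1]
gripper_width: -0.2
```

```bash
python3 - <<'E'
from h import *
p=shot('wrist','w6.png'); s=arm.read_state(); print(s['clock'],s['position'],s['contact_force'],s['gripper_width'])
E
```

```text
10.5 [ 502.88180122 -107.8809567   275.8443576 ] [-4.1870953   5.5514525  10.22741147] 0.13771277125128567
```

View pics/w6.png

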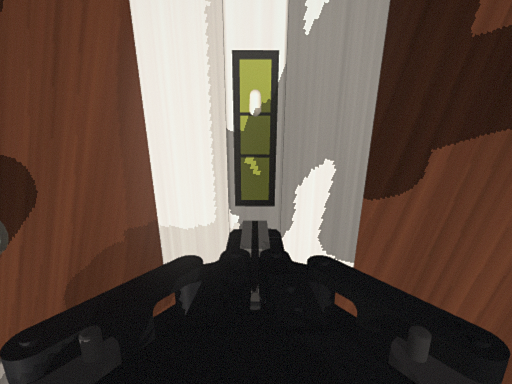

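>>> play_rows --moves '[[[0,0,-0.008],0,1],[[0,0,-0.015],0,1],[[0,0,-0.015],0,1],[[0,0,-0.015],0,1],[[0,0,-0.015],0,1],[[0,0,-0.015],0,1],[[0,0,-0.015],0,1],[[0,0,-0.015],0,1]]'

```text
clock: 11.5
position: [503.0, -107.5, 274.7]
ee_rot: [0.798, -0.603, 0.001, -0.001]
contact_force: [-7.5, 7.0, 21.7]
gripper_width: -0.2
```

```bash
python3 - <<'E'
from h import *
p=shot('wrist','w7.png'); s=arm.read_state(); print(s['clock'],s['position'],s['contact_force'],s['gripper_width'])
i=p['pixels'][30:220,190:320,::-1]; cv2.imwrite('pics/w7c.png',cv2.resize(i,(410,600),interpolation=cv2.INTER_CUBIC))
E
```

```text
11.55 [ 503.00816836 -107.48088093  274.73368521] [-7.72725266  5.46775814 21.64452848] -0.06117611066441751
```

View pics/w7c.png

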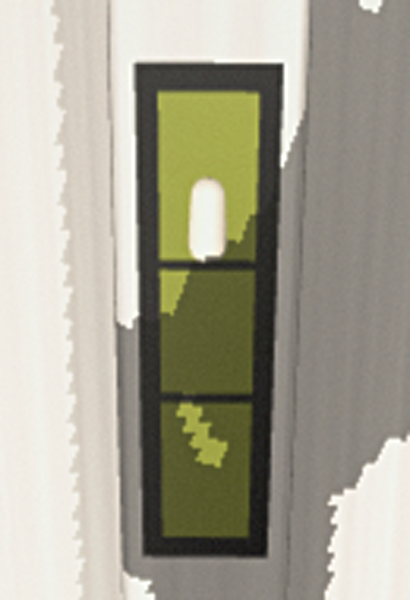

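>>> play_rows --moves '[[[0,0,0.05],0,1],[[0,0,0.15],0,1],[[-0.05,0.18,0.15],0.3,-0.46],[[-0.102,0.356,0.15],0.6,-0.46],[[-0.102,0.356,0.15],0.9,-0.46],[[-0.102,0.356,0.15],1,-0.46],[[-0.102,0.356,0.15],1,-0.46],[[-0.102,0.356,0.15],1,-0.46]]'

```text
clock: 12.55
position: [472.4, -0.9, 319.6]
ee_rot: [0.926, -0.377, 0.0, -0.002]
contact_force: [-0.8, -0.8, 0.2]
gripper_width: 62.2
```

```bash
python3 - <<'E'
from h import *
p=shot('wrist','w8.png'); s=arm.read_state(); print(s['clock'],s['position'],s['contact_force'],s['gripper_width'],s['joints'])
print(arm.look_for('foot_grip',p)[:1],proj(p,[[472.4,-0.6,94]]))
q=arm.get_image('scene');r=arm.get_image('side')
i=q['pixels'][120:210,220:300,::-1];j=r['pixels'][130:220,170:250,::-1]; cv2.imwrite('pics/k8.png',cv2.resize(np.hstack([i,j]),(800,450),interpolation=cv2.INTER_CUBIC))
E
```

```text
12.6 [472.43042019  -0.91477965 319.60969054] [ 0.17106195 -0.94684694 -0.63900574] 62.87655755118077 [ 0.34265634  0.2128117  -0.47746634 -0.00215449 -0.87787338  0.45689162]
[{'centre': [473.0, -3.9, 97.8], 'conf': 0.91}] [[256.22855561 207.56139819]]
```

View pics/w8.png

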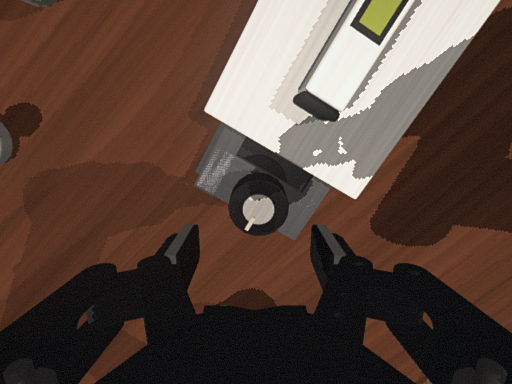

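View pics/k8.png

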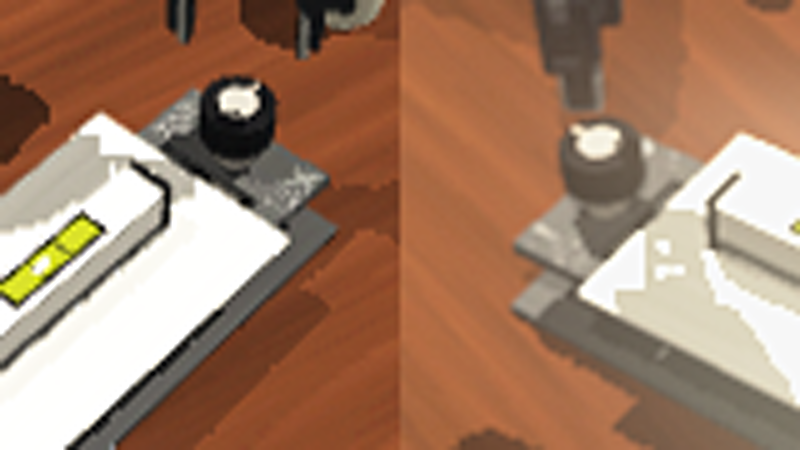

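>>> play_rows --moves '[[[0,0,-0.1],0.17,-0.46],[[0,0,-0.2],0.17,-0.46],[[0,0,-0.25],0.17,-0.46],[[0,0,-0.258],0.17,-0.46],[[0,0,-0.258],0.17,-0.46],[[0,0,-0.258],0.17,1],[[0,0,-0.258],0.17,1],[[0,0,-0.258],0.17,1],[[0,0,-0.258],0.17,1]]'

```text
clock: 13.88
position: [471.9, -1.5, 243.4]
ee_rot: [0.942, -0.334, -0.0, -0.0]
contact_force: [-2.6, -3.3, 4.1]
gripper_width: 45.6
```

```bash
python3 - <<'E'
from h import *
p=shot('wrist','w9.png'); s=arm.read_state(); print(s['clock'],s['position'],s['contact_force'],s['gripper_width'],s['joints'])
q=arm.get_image('scene');r=arm.get_image('side')
i=q['pixels'][120:210,220:300,::-1];j=r['pixels'][130:220,170:250,::-1]; cv2.imwrite('pics/k9.png',cv2.resize(np.hstack([i,j]),(800,450),interpolation=cv2.INTER_CUBIC))
E
```

```text
13.925 [471.86893921  -1.56027651 243.37319722] [-3.36517453 -2.78776366  5.58535144] 45.53116771530632 [ 0.34194516  0.32328463 -0.56921429 -0.00131762 -0.67777181  0.54829834]
```

View pics/w9.png

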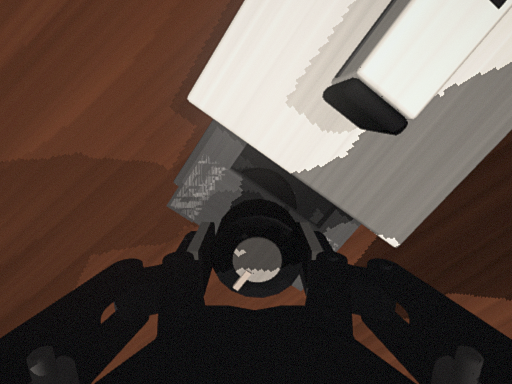

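View pics/k9.png

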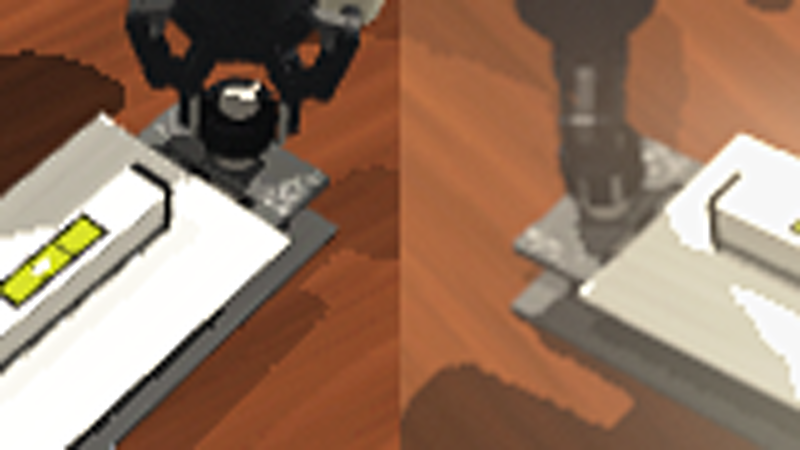

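>>> play_rows --moves '[[[0,0,0.007],-0.25,1],[[0,0,0.014],-0.5,1],[[0,0,0.02],-0.75,1],[[0,0,0.027],-1,1],[[0,0,0.027],-1,1],[[0,0,0.027],-1,1]]'

```text
clock: 14.78
position: [471.5, -2.4, 252.2]
ee_rot: [0.823, -0.568, 0.001, -0.001]
contact_force: [-1.5, -5.0, 0.5]
gripper_width: 45.2
```

```bash
python3 - <<'E'
from h import *
p=shot('wrist','w10.png'); s=arm.read_state(); print(s['clock'],s['position'],s['contact_force'],s['wrist_torque'],s['gripper_width'],s['joints'])
print(2*np.degrees(np.arctan2(s['ee_rot'][1],s['ee_rot'][0])))
E
```

```text
14.825 [471.547055    -2.37392467 252.15622586] [-1.01809322 -5.5598945   0.25646857] [-0.85979461 -0.38705324 -0.19107754] 45.10582622077698 [ 3.40604823e-01  3.08270743e-01 -5.61621540e-01 -4.84537978e-04
 -6.98454324e-01  2.34131034e-02]
-69.1645484672618
```

View pics/w10.png

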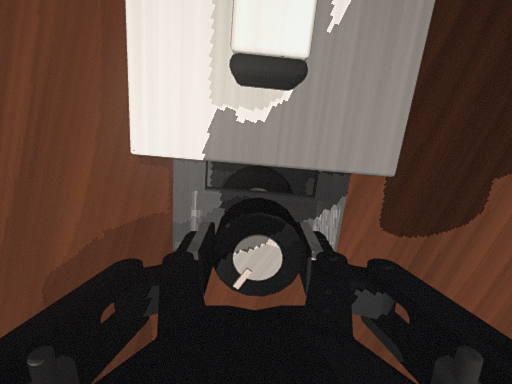

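>>> play_rows --moves '[[[0,0,0.007],-0.25,1],[[0,0,0.014],-0.5,1],[[0,0,0.02],-0.75,1],[[0,0,0.027],-1,1],[[0,0,0.027],-1,1],[[0,0,0.027],-1,1]]'

```text
clock: 15.58
position: [471.0, -3.4, 260.6]
ee_rot: [-0.648, 0.762, -0.001, 0.0]
contact_force: [-0.8, -5.6, -1.5]
gripper_width: 44.9
```

>>> play_rows --moves '[[[0,0,0.007],-0.25,1],[[0,0,0.015],-0.55,1],[[0,0,0.015],-0.55,1],[[0,0,0.015],-0.55,1]]'

```text
clock: 16.08
position: [470.5, -4.0, 265.1]
ee_rot: [-0.531, 0.847, -0.001, -0.0]
contact_force: [1.6, -4.5, -3.8]
gripper_width: 45.7
```

```bash
python3 - <<'E'
from h import *
p=shot('wrist','w11.png'); s=arm.read_state(); print(s['clock'],s['position'],s['contact_force'],s['wrist_torque'],s['gripper_width'],s['joints'])
print(2*np.degrees(np.arctan2(s['ee_rot'][1],s['ee_rot'][0])))
E
```

```text
16.125 [470.50917308  -4.00104819 265.05205133] [ 2.19928891 -5.41568143 -3.81121732] [-0.62014357  0.1426443  -0.18777015] 44.92171236905565 [ 0.33846251  0.2868869  -0.55037614  0.00241536 -0.73387789 -0.79162096]
244.13871522566143
```

View pics/w11.png

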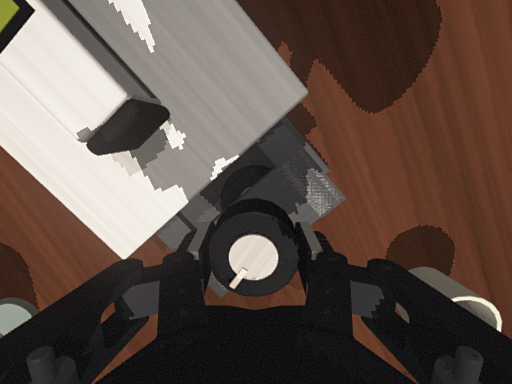

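>>> play_rows --moves '[[[0,0,0],0,-0.42],[[0,0,0],0,-0.42],[[0,0,0.01],0,-0.42],[[0,0,0.1],0,-0.42],[[0,0,0.22],0.2,0],[[0,-0.05,0.22],0.5,1],[[0.05,-0.18,0.22],0.8,1],[[0.108,-0.347,0.22],1,1],[[0.108,-0.347,0.22],1,1],[[0.108,-0.347,0.22],1,1]]'

```text
clock: 17.38
position: [502.7, -108.1, 331.1]
ee_rot: [0.732, -0.681, 0.001, 0.0]
contact_force: [-0.1, 0.2, 0.1]
gripper_width: 0.0
```

>>> play_rows --moves '[[[0,0,-0.02],0.2,1],[[0,0,-0.03],0.387,1],[[0,0,-0.04],0.387,1],[[0,0,-0.04],0.387,1]]'

```text
clock: 17.88
position: [502.6, -107.4, 319.0]
ee_rot: [0.797, -0.604, 0.001, 0.0]
contact_force: [0.3, -0.5, -0.9]
gripper_width: 0.4
```

```bash
python3 - <<'E'
from h import *
p=shot('wrist','w12.png'); s=arm.read_state(); print(s['clock'],s['position'],s['contact_force'],s['gripper_width'])
print(2*np.degrees(np.arctan2(s['ee_rot'][1],s['ee_rot'][0])))
E
```

```text
17.925 [ 502.65644493 -107.56239857  319.15190366] [ 0.04601503  0.1770181  -0.23811787] -0.22921728561279728
-74.31561629526402
```

View pics/w12.png

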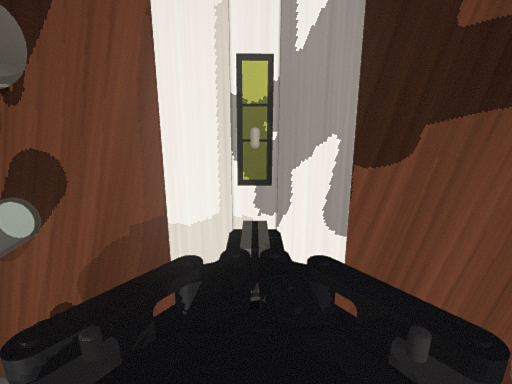

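>>> play_rows --moves '[[[0,0,-0.03],0,1],[[0,0,-0.05],0,1],[[0,0,-0.06],0,1],[[0,0,-0.07],0,1],[[0,0,-0.08],0,1],[[0,0,-0.08],0,1]]'

```text
clock: 18.68
position: [502.8, -107.5, 295.5]
ee_rot: [0.797, -0.604, 0.001, -0.0]
contact_force: [-1.7, 1.3, 3.5]
gripper_width: 0.0
```

>>> play_rows --moves '[[[0,0,-0.007],0,1],[[0,0,-0.014],0,1],[[0,0,-0.02],0,1],[[0,0,-0.026],0,1],[[0,0,-0.03],0,1],[[0,0,-0.03],0,1]]'

```text
clock: 19.42
position: [502.9, -106.7, 288.5]
ee_rot: [0.797, -0.604, 0.001, -0.001]
contact_force: [-5.1, 7.1, 14.2]
gripper_width: -0.2
```

>>> play_rows --moves '[[[0,0,-0.01],0,1],[[0,0,-0.013],0,1],[[0,0,-0.013],0,1],[[0,0,-0.013],0,1],[[0,0,-0.013],0,1],[[0,0,-0.013],0,1],[[0,0,-0.013],0,1],[[0,0,-0.013],0,1],[[0,0,-0.013],0,1],[[0,0,-0.013],0,1]]'

```text
clock: 20.68
position: [503.0, -106.3, 287.8]
ee_rot: [0.798, -0.603, 0.002, -0.001]
contact_force: [-6.7, 6.1, 20.5]
gripper_width: -0.0
```

```bash
python3 - <<'E'
from h import *
p=shot('wrist','w13.png'); q=shot('side','s13.png');s=arm.read_state(); print(s['clock'],s['position'],s['contact_force'],s['gripper_width'])
i=p['pixels'][30:220,190:320,::-1]; cv2.imwrite('pics/w13c.png',cv2.resize(i,(410,600),interpolation=cv2.INTER_CUBIC))
i=q['pixels'][120:270,170:370,::-1]; cv2.imwrite('pics/s13c.png',cv2.resize(i,(800,600)))
E
```

```text
20.775 [ 502.96302751 -106.36237609  287.80749059] [-8.58983829  5.09388591 21.32601369] 0.14831947639032309
```

View pics/w13c.png

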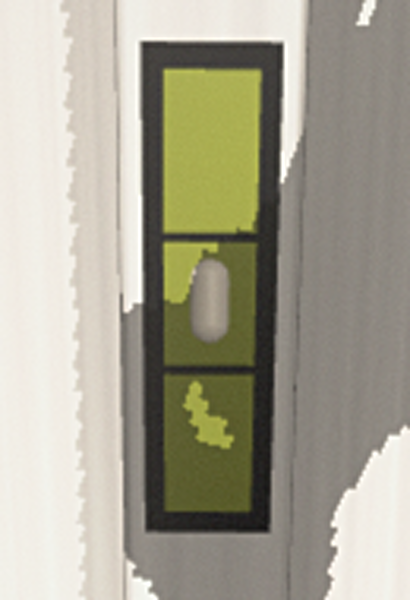

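View pics/s13c.png

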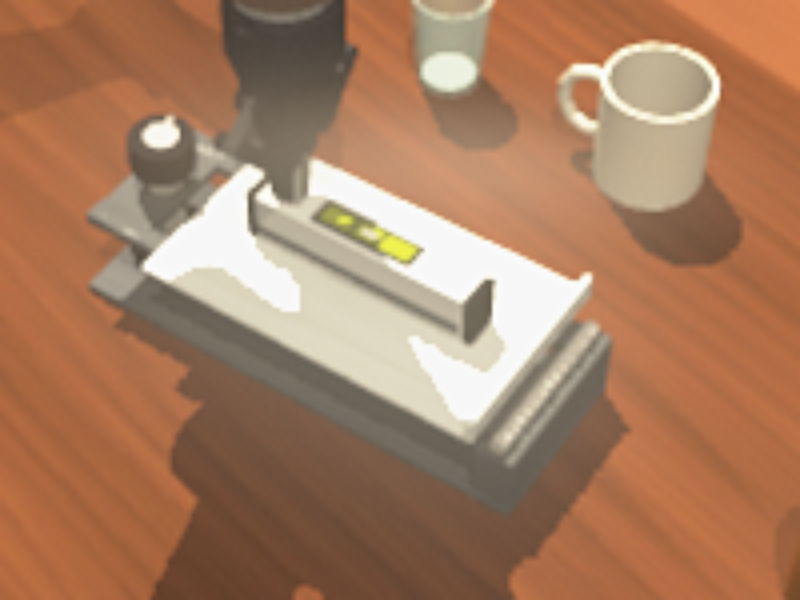

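```bash
python3 - <<'E'
from h import *
print(arm.job_done()); s=arm.read_state(); print(s['clock'],s['position'],s['contact_force'])
E
```

```text
the job is handed in; nothing more can be done
None
the job is handed in; nothing more can be done
```

The level is on the shelf and pressed down with the bubble between its lines, and the job was handed in at about 20.8 s of the 67 s. It reports no verdict, so I can't confirm the result beyond my own checks.

- **First press:** I stood the level in the middle of the shelf along its length and pressed it with shut fingers about 58 mm towards the foot. At about 21 N the shelf gave almost no further and the bubble read about 0.067 rad, with the foot end low.
- **Levelling foot:** I gripped the knob and turned it about 77° (1.34 rad) clockwise. The knob's pointer turned together with the gripper.
- **Final press:** At 20–21 N the arm again barely moved further, so I took the shelf to be bottomed. In the last wrist picture the bubble sat between its lines, about 0.6 mm (0.003 rad) off centre.

**Bystanders:** The last side picture shows the mug and glass where they were, with the fingers clear of the shelf and knob. I didn't measure the other bystanders again, but the arm never went near them.

**Sideways force:** About 10 N of sideways force remained on the tool while pressing. The level didn't visibly slide in the pictures, and I put it down to friction.

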